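# Close a jar of pickling onions with its valve disc and screw band

### The arm

A 6-joint arm with a two-finger parallel gripper is mounted at the origin on a cart in front of the work surface, level with it; the furniture and walls round the work are solid. World frame = base frame: x ahead of the robot, y to its left, z up, the work surface at z = 0. Lengths are in mm, angles in degrees, forces in N, time in s.
With the tool pointing down it reaches from about 350 to 850 mm from the base axis. Payload 8.1 kg.
Tool frame: the origin (TCP) lies at the very end of the fingers, on their centre line; the grasp point (between the pads) lies 19 mm behind it; z points along the fingers, y is the line along which they close (so a half turn about z gives the same grasp; the last joint's range is limited). The gripper opens to 85 mm and grips with 20 to 120 N. Pads are 22 mm wide; open, the fingers measure 114 mm over their backs; the gripper's body (76 mm by 85 mm) begins 54 mm behind the grasp point. The pads swing forward as they close: fully open they stand 13 mm farther back than shut.
Start: joints at [-76.398, 7.471, 85.268, -0, 87.261, -4.893], TCP at [190.354, -569.008, 231.292] pointing down, gripper open.
Joint ranges: [-169.43, 169.43], [-51.17, 129.36], [1.28, 143.12], [-76.62, 256.62], [0, 156.53], [-152.29, 152.29]. Speed limits (degrees/s): [136.94, 136.94, 159.86, 180, 180, 180].

### API

Orientations are given as [roll, pitch, yaw] about the fixed x, y, z axes, in that order (R = Rz(yaw) Ry(pitch) Rx(roll)).
In Python, from bench import sense, eyes, job, models gives the robot as it stands. The module is installed in compiled form; this text tells all that it offers.
- The arm moves only by the tool apply_moves, never from a script. Its argument "rows" is a list of rows, each a list of 6 numbers: the shift along the tool's x, y, z in mm, then the turn, a rotation vector about the tool's x, y, z in rad. In form: [[dx, dy, dz, rx, ry, rz], ...]. A call has exactly 5 rows; each row shifts and turns the commanded pose from where the row before left it, along the tool's axes as they then stand; what a row does not reach is not made up. A row lasts 1/8 s, in which the tool goes at most 62.5 mm and 10.7 degrees, less where a joint would pass 70% of its speed; a pose out of reach is approached as far as the arm can. A call is refused whole if a number of a shift passes 62.5 or a number of a turn 0.188, either way. A call with a gripper value outside its range is refused whole. "fingers" is the finger opening in mm, from 0 to 85.4, set as the call begins (left out, the last holds). The fingers move at their own pace and stop on an object; "grip_force" is the grip in N (left out, the last holds). Time passes only in rows, so rows that do not move let the fingers close, or fill a call up. It gives the time, the measured TCP pose, the force, the opening and the grip force at its end, in the units of the state.
- sense(): the state, without advancing time (a new reading comes with each control period).
- eyes.snapshot(name): name is "scene" or "top" or "wrist"; returns (picture, depth): 420x560x3 uint8, red, green, blue; 420x560 float32, mm along the optical axis (not along the pixel's ray), 0 where there is no reading.
- eyes.get_calibration(name): a dict with "intrinsics" (3x3 intrinsics, pixels), "R" (3x3) and "t" (3): a world point X has camera coordinates R X + t; the wrist camera has in their place "mount" (4x4, takes a point from camera to tool coordinates, whose origin is the TCP and whose axes are the flange's). Camera axes: x right, y down, z forward; pixel columns grow to the right and rows downward; lengths in mm; the calibration is good to about 2 mm. A picture is of the moment at which its call begins: read the wrist's pose just before it. get_calibration takes no time and is no camera call.
- job.hand_in(): hands the job in; it is judged then, once.
Trained networks look in the newest picture that a camera, given by its name, has taken for a name from the list of things; names that differ only in an ending like _2 or _b are one class to them, and where a whole thing is asked for, a point or a joint stands for the part that bears it (a point fixed in the world has none). Each returns a list of dicts, best first, with "confidence" (0 to 1); they miss things now and then, are a little off and sometimes report something else, mostly with a low value. They report only what shows in the picture. A call takes as long as a camera call.
- models.boxes_of(name, camera): "xyz" ([x, y, z] in mm, in world coordinates, good to about 4 mm: the middle of the surface that is visible of it).
- models.cut_out(name, camera): "pixels" (420x560 bool, what is visible of it).
- models.place_of(name, camera): "xyz" ([x, y, z] in mm, in world coordinates, good to about 4 mm: a listed point, or the origin of a listed thing).
The state is a dict: "time": time; "joint_pos": joint angles; "qd": joint speeds; "joint_efforts": joint torques, N m; "tool_pos": TCP position; "tcp_rot": TCP orientation; "ft_force": force on the tool from outside, world axes, zero at the start; "wrist_torque": the same for the moment, N m; "finger_gap": finger opening in mm; "grip_force": force on a finger pad.
Only numpy, scipy, OpenCV 4.12 (cv2) and the standard library are available. Lean on these libraries where they do the work, as an engineer would, in place of code of your own. Each camera call takes 0.05 s, during which the arm holds its last target. There are 200 camera calls.

### The job

Close the jar of pickling onions that stands clamped in its holder: gently set the porcelain valve disc in the mouth so that it lies flat on the rubber seal and let go, then put the screw band over it and screw it down clockwise until it is hand-tight, so that it clamps the disc firmly by itself. Go by feel and stop there, for a forced band cracks the disc; leave the other things where they are.

Things in the scene. Friction and masses are not known exactly. Their poses are not given: they have to be found in the camera images.
- jar: clear glass jar of small onions, clamped upright in a white one-handed jar holder with a black screw knob at its +x side; the whole is fixed, it cannot turn or tip. Origin on the jar's axis under the holder, z up. Holder 126 mm across (knob to 80 mm out) and 48 mm tall; jar 76 mm across, narrowing above 106 mm; neck 46.6 mm across from 120 mm up to the glass rim at 135 mm.
- rim (a point): centre of the jar's mouth at the height of the glass rim, 135 mm above the jar's origin. Bore 37.6 mm. A black rubber seal (inner 38, outer 46 mm) lies on the rim and stays there; it is thicker or thinner from jar to jar: its top stands 1.8 to 5.2 mm above this point. It is springy: it gives 1 mm for 30 N.
- thread_start (a point): start of one of the three equal threads on the outside of the neck, at the jar's +x side, mid-thread 1.5 mm below the rim; the others start 120 deg either side. Threads 3 mm thick, 54.8 mm across the crests, 24 mm lead, tightening clockwise seen from above: from its start each sinks clockwise through 140 deg.
- disc: white porcelain valve disc, 0.06 kg, 30 mm tall, origin at the centre of its underside, z up. Plug 35.2 mm across from z = 0 to 7 mm, flange 45 mm across from 7 to 12 mm, valve stub 16 mm across from 12 to 30 mm to take it by. It starts upright on the hob. The plug enters the mouth with 1.2 mm play all round; the flange rests on the seal.
- band: steel screw band, 0.12 kg: ring 64 mm across, 21.5 mm tall, 57 mm inside, origin at the centre of its underside, z up. Flange on top 2.5 mm thick with a 38 mm hole for the stub; starts flange up on the hob. Pressed down lightly and turned it runs down, rests on the disc, then bites and sinks into the seal, about 0.05 mm and 2 N a degree: hand-tight is 16 to 34 N, 10 to 15 deg past the bite.
- lug (a point): middle of one of the band's three inner lugs, at its +x side (others 120 deg either side): 11 mm long, 3 mm high, tops 14.6 mm below the flange's underside, inner faces 50 mm across. Lowered on the neck they rest on the threads at any angle; turned clockwise they slide down under the next thread's start. The flange bites when they are 20 to 73 deg past that start, by the seal's thickness.
- onion: bystander: brown onion, 75 mm, on the worktop
- garlic: bystander: garlic bulb, 60 mm, on the worktop
- spice_jar: bystander: spice jar with dark lid, 105 mm tall
- shaker: bystander: salt shaker, 90 mm tall
- teaspoon: bystander: teaspoon with red handle, 132 mm, on the hob
- tin: bystander: tinned food can, 57 mm across and 72 mm tall, on the hob
- lemon: bystander: lemon, 78 mm, on the worktop

How it is judged:
By the outcome, as a careful person would: the job done as asked, in the order asked, and still so for the second after the job is handed in, with the robot touching nothing.
It also fails if it takes over 72 s, if anything falls off the work surface, if the arm or the gripper's body presses on something with over 40 N, if the wrist force passes 120 N, or if a joint passes its speed limit or range.

## Working session

There is one attempt and no reset: what is moved stays moved. The work goes in short steps, Python scripts to look and compute and a tool call to move; the robot and the scene stay as the last step left them, time stands still between calls to the robot, and variables do not carry over. Pictures are saved under pics/ and viewed, at most 10 in all, crops included, and the job is handed in when it is done.

Besides the shell and the picture viewer there is one more tool, called after "Request:" by a JSON object that holds its "api" and its "payload", one argument or row to a line. apply_moves: Moves the arm, as the interface text tells. Its arguments: {"type":"object","properties":{"rows":{"type":"array"},"fingers":{"type":"number"},"grip_force":{"type":"number"}},"required":["rows"]}

```bash
mkdir -p pics; python3 - <<'E'
from bench import sense, eyes, job, models
import cv2,numpy as np
s=sense();print(s)
for c in("top","scene"):
    p,d=eyes.snapshot(c);cv2.imwrite(f"pics/{c}0.png",p[:,:,::-1])
    for n in("jar","rim","thread_start","disc","band","lug","tin","teaspoon"):
        f=models.place_of(n,c) 
        print(c,n,[(np.round(a["xyz"],1).tolist(),round(a["confidence"],2)) for a in f[:3]])
print(eyes.get_calibration("wrist"))
E
```

```text
{'time': 0.0, 'joint_pos': array([-7.63955815e+01,  7.51469641e+00,  8.53317642e+01,  1.45537775e-03,
        8.72618763e+01, -4.89121127e+00]), 'qd': array([ 0.02598189,  0.03829897,  0.00202497,  0.01269212, -0.07261853,
       -0.17147682]), 'joint_efforts': array([-1.27120871e-03, -5.69401431e+01, -5.00554276e+01, -7.43040437e-04,
        1.49040332e-02,  1.99343901e-06]), 'tool_pos': array([ 190.2533896 , -568.43736098,  230.22491818]), 'tcp_rot': array([-1.79892181e+02, -1.06855357e-02,  1.84955488e+01]), 'ft_force': array([ 0.04030496,  0.63822401, -0.51265854]), 'wrist_torque': array([-0.03720888,  0.04116402, -0.0451493 ]), 'grip_force': 0.0, 'finger_gap': 85.65072271613326}
top jar []
top rim [([522.4, -295.4, 126.6], 0.62)]
top thread_start [([516.3, -311.0, 130.9], 0.88)]
top disc [([478.2, 323.2, -0.9], 0.51), ([524.7, -291.8, -7.5], 0.39)]
top band [([461.4, 168.2, -1.1], 0.81), ([457.0, 134.6, 1.8], 0.72), ([665.7, -364.0, -3.3], 0.58)]
top lug [([460.2, 133.7, 2.1], 0.69)]
top tin [([600.5, 164.8, -3.1], 0.73)]
top teaspoon [([398.0, 233.7, 1.9], 0.54), ([457.4, 135.3
[... 186 characters left out ...]
 0.6), ([528.5, -290.7, 130.0], 0.52)]
scene band [([461.8, 165.5, -2.2], 0.72)]
scene lug [([462.3, 140.3, 1.6], 0.96)]
scene tin []
scene teaspoon [([399.4, 232.5, -0.4], 0.59)]
{'intrinsics': array([[352.45870903,   0.        , 274.51764499],
       [  0.        , 352.45870903, 203.57533301],
       [  0.        ,   0.        ,   1.        ]]), 'mount': array([[ 4.14965652e-04, -9.64675706e-01, -2.63439956e-01,
         6.66965445e+01],
       [ 9.99999768e-01,  5.42702335e-04, -4.12109856e-04,
         8.63463225e-02],
       [ 5.40521845e-04, -2.63439723e-01,  9.64675707e-01,
        -1.42774765e+02],
       [ 0.00000000e+00,  0.00000000e+00,  0.00000000e+00,
         1.00000000e+00]])}
```

View pics/top0.png

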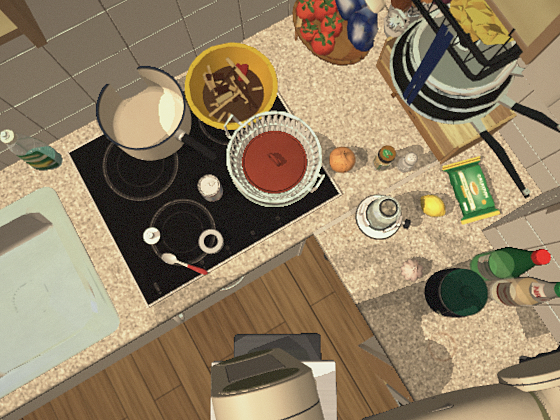

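View pics/scene0.png

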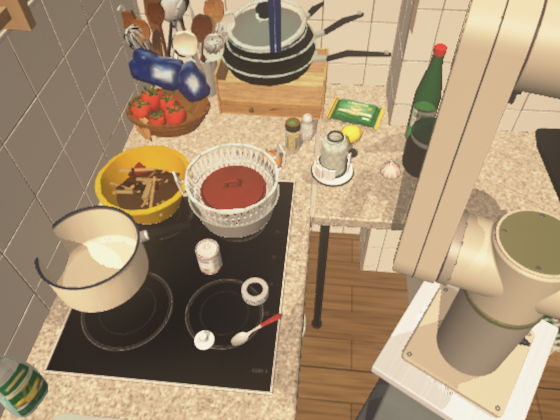

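The top view shows the disc at px (152,235), the band at (210,240), the teaspoon at (185,263), the tin at (210,187) and the jar at (382,213). These agree with the networks. The scene view agrees too, with the disc at (204,339), the band at (255,291) and the jar at (333,155). Now I'll move above the disc.

Request:
{"api": "apply_moves", "payload": {
  "rows": [
    [52.6,-20.8,0,0,0,0],
    [52.6,-20.8,0,0,0,0],
    [52.6,-20.8,0,0,0,0],
    [52.6,-20.8,0,0,0,0],
    [52.6,-20.8,0,0,0,0]
  ]
}}

```text
time: 1.52
tool_pos: [408.0, -385.7, 231.5]
tcp_rot: [180.0, -0.0, 18.5]
ft_force: [-0.2, -0.1, 0.2]
finger_gap: 85.3
grip_force: 0.0
```

Request:
{"api": "apply_moves", "payload": {
  "rows": [
    [52.6,-20.8,0,0,0,0],
    [26.4,-52.7,0,0,0,0],
    [26.4,-52.7,0,0,0,0],
    [26.4,-52.7,0,0,0,0],
    [26.4,-52.7,0,0,0,0]
  ]
}}

```text
time: 2.15
tool_pos: [483.4, -115.3, 231.5]
tcp_rot: [180.0, -0.0, 18.5]
ft_force: [0.9, 1.2, 0.8]
finger_gap: 85.4
grip_force: 0.0
```

Request:
{"api": "apply_moves", "payload": {
  "rows": [
    [26.4,-52.7,0,0,0,0],
    [26.4,-52.7,0,0,0,0],
    [13.5,-52.4,0,0,0,0],
    [13.5,-52.4,0,0,0,0],
    [13.5,-52.4,0,0,0,0]
  ]
}}

```text
time: 2.78
tool_pos: [488.2, 163.3, 231.6]
tcp_rot: [180.0, -0.0, 18.5]
ft_force: [1.1, -0.6, 0.8]
finger_gap: 85.9
grip_force: 0.0
```

Request:
{"api": "apply_moves", "payload": {
  "rows": [
    [13.5,-52.4,20,0,0,0],
    [13.5,-52.4,20,0,0,0],
    [13.5,-52.4,20,0,0,0],
    [0,0,30,0,0,0],
    [0,0,10,0,0,0]
  ],
  "fingers": 50
}}

```text
time: 3.4
tool_pos: [475.5, 323.3, 128.9]
tcp_rot: [180.0, 0.2, 18.6]
ft_force: [-0.3, 0.1, 0.2]
finger_gap: 49.9
grip_force: 0.0
```

```bash
cat >h.py <<'E'
from bench import sense, eyes, job, models
import cv2,numpy as np
from scipy.spatial.transform import Rotation as Ro
def cloud():
    s=sense();p,d=eyes.snapshot("wrist");c=eyes.get_calibration("wrist");K=c["intrinsics"];M=c["mount"]
    v,u=np.mgrid[:420,:560]
    X=np.stack([(u-K[0,2])/K[0,0]*d,(v-K[1,2])/K[1,1]*d,d],-1)
    X=X@M[:3,:3].T+M[:3,3]
    W=X@Ro.from_euler("xyz",s["tcp_rot"],degrees=True).as_matrix().T+s["tool_pos"]
    W[d==0]=np.nan
    return s,p,W
def fit(xy):
    c,r=cv2.minEnclosingCircle(xy.astype(np.float32));A=np.c_[2*xy,np.ones(len(xy))]
    return np.round(c,1),round(r,1)
def tool(s,D):  # world shift -> tool shift
    return Ro.from_euler("xyz",s["tcp_rot"],degrees=True).inv().apply(D)
E
python3 - <<'E'
from h import *
s,p,W=cloud();cv2.imwrite("pics/w1.png",p[:,:,::-1])
print(s["tool_pos"],models.place_of("disc","wrist")[:2])
m=models.cut_out("disc","wrist")
print(len(m));m=m[0]["pixels"]
Q=W[m];Q=Q[~np.isnan(Q[:,0])]
print(np.histogram(Q[:,2],bins=np.arange(-5,45,3)))
for a,b in((8,16),(26,34)):
    q=Q[(Q[:,2]>a)&(Q[:,2]<b)];print(a,len(q),q.mean(0),fit(q[:,:2]),np.median(q[:,2]))
print("hob",np.nanmedian(W[...,2][(~m)]))
E
```

```text
[475.49256267 323.2855073  128.90630449] [{'xyz': [475.1, 327.6, -0.8], 'confidence': 0.73}, {'xyz': [596.9, 168.2, -1.9], 'confidence': 0.59}]
1
(array([   0,    0,    1,    0,   15, 1791,  331,   23,   21,   16,   28,
        350,   19,    0,    0,    0]), array([-5, -2,  1,  4,  7, 10, 13, 16, 19, 22, 25, 28, 31, 34, 37, 40, 43]))
8 2135 [478.90391888 325.50599097  12.24680347] (array([477.4, 324.7]), 22.6) 12.231997092160967
26 387 [477.96483508 325.28443336  29.71966297] (array([477.4, 325.2]), 8.1) 29.858575651591877
hob 0.37072736505901105
```

View pics/w1.png

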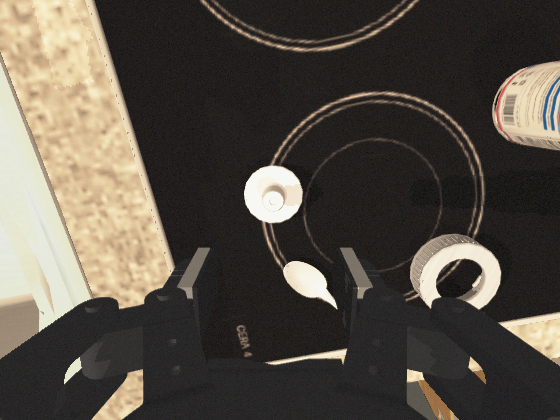

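The wrist view shows the disc at px (273,195), centred between the fingers. The spoon is at (310,282), clear of the finger line.

Request:
{"api": "apply_moves", "payload": {
  "rows": [
    [2.4,-1.1,20,0,0,0],
    [0,0,35,0,0,0],
    [0,0,35,0,0,0],
    [0,0,17,0,0,0],
    [0,0,6,0,0,0]
  ]
}}

```text
time: 4.18
tool_pos: [478.7, 324.8, 17.4]
tcp_rot: [180.0, 0.1, 18.5]
ft_force: [-0.7, -0.2, -0.7]
finger_gap: 50.1
grip_force: 0.0
```

Request:
{"api": "apply_moves", "payload": {
  "rows": [
    [0,0,1.4,0,0,0],
    [0,0,0,0,0,0],
    [0,0,0,0,0,0],
    [0,0,0,0,0,0],
    [0,0,0,0,0,0]
  ],
  "fingers": 8,
  "grip_force": 30
}}

```text
time: 4.8
tool_pos: [480.0, 325.9, 18.3]
tcp_rot: [-180.0, -0.1, 18.5]
ft_force: [-0.5, -0.3, 6.1]
finger_gap: 14.2
grip_force: 29.7
```

```bash
python3 - <<'E'
from h import *
for i in range(3):
    s,p,W=cloud();print(s["tool_pos"],s["ft_force"],s["finger_gap"],s["grip_force"])
cv2.imwrite("pics/w2.png",p[:,:,::-1])
E
```

```text
[480.03592573 325.87746874  18.28893734] [-0.48523497 -0.26029585  6.05370272] 14.245439567551243 29.748340845108032
[480.02272464 325.871277    18.2909973 ] [-0.40093315  1.00498846  6.6502661 ] 14.056385974749151 29.748889803886414
[480.03541128 325.84000872  18.2886045 ] [-0.34733449 -0.45950926  5.85386397] 14.04109529600706 29.749724864959717
```

View pics/w2.png

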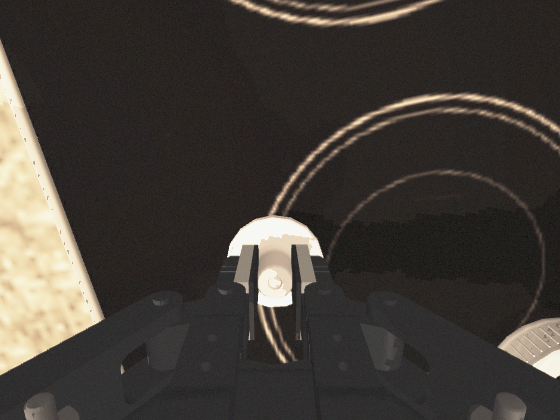

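Stub px (275,280) is between the pads. I'll lift it and carry it to a viewing point beside the jar.

Request:
{"api": "apply_moves", "payload": {
  "rows": [
    [0,0,-20,0,0,0],
    [0,0,-50,0,0,0],
    [0,0,-50,0,0,0],
    [0,0,-50,0,0,0],
    [0,0,-48,0,0,0]
  ]
}}

```text
time: 5.58
tool_pos: [478.7, 325.1, 238.0]
tcp_rot: [-180.0, -0.1, 18.5]
ft_force: [0.6, 0.0, -0.5]
finger_gap: 14.1
grip_force: 29.3
```

Request:
{"api": "apply_moves", "payload": {
  "rows": [
    [-18.8,54.3,0,0,0,0],
    [-18.8,54.3,0,0,0,0],
    [-18.8,54.3,0,0,0,0],
    [-18.8,54.3,0,0,0,0],
    [-18.8,54.3,0,0,0,0]
  ]
}}

```text
time: 6.2
tool_pos: [475.5, 36.2, 236.1]
tcp_rot: [180.0, -0.1, 18.5]
ft_force: [1.7, -0.1, -0.4]
finger_gap: 14.0
grip_force: 29.4
```

Request:
{"api": "apply_moves", "payload": {
  "rows": [
    [-18.8,54.3,0,0,0,0],
    [-18.8,54.3,0,0,0,0],
    [-18.8,54.3,0,0,0,0],
    [-18.8,54.3,0,0,0,0],
    [-18.8,54.3,0,0,0,0]
  ]
}}

```text
time: 6.82
tool_pos: [472.5, -251.1, 236.3]
tcp_rot: [180.0, -0.0, 18.5]
ft_force: [1.2, -0.6, -1.3]
finger_gap: 14.0
grip_force: 29.4
```

Request:
{"api": "apply_moves", "payload": {
  "rows": [
    [-18.8,54.3,0,0,0,0],
    [0,0,0,0,0,0],
    [0,0,0,0,0,0],
    [0,0,0,0,0,0],
    [0,0,0,0,0,0]
  ]
}}

```text
time: 7.45
tool_pos: [472.7, -305.7, 235.3]
tcp_rot: [180.0, -0.0, 18.6]
ft_force: [0.9, 0.4, -0.6]
finger_gap: 13.9
grip_force: 29.5
```

```bash
python3 - <<'E'
from h import *
s,p,W=cloud();cv2.imwrite("pics/w3.png",p[:,:,::-1])
T=s["tool_pos"];print(T,s["tcp_rot"],s["ft_force"],s["finger_gap"])
for n in("rim","thread_start","jar","disc"): print(n,[(np.round(a["xyz"],1).tolist(),round(a["confidence"],2)) for a in models.place_of(n,"wrist")[:2]])
for n in("jar","rim","disc"):
    m=models.cut_out(n,"wrist")
    if not m: print("no",n);continue
    Q=W[m[0]["pixels"]];Q=Q[~np.isnan(Q[:,0])];print(n,len(Q))
    if n=="disc":
        Q=(Q-T)@Ro.from_euler("xyz",s["tcp_rot"],degrees=True).as_matrix()
        print(np.histogram(Q[:,2],bins=np.arange(-20,30,3)))
        for a,b in((-16,-8),(2,10)):
            q=Q[(Q[:,2]>a)&(Q[:,2]<b)]
            if len(q): print("tool",len(q),q.mean(0),fit(q[:,:2]),np.median(q[:,2]))
    else:
        print(np.histogram(Q[:,2],bins=np.arange(100,150,4)))
Z=W[...,2];xy=W[...,:2]
m=(Z>133)&(Z<144)&(np.hypot(xy[...,0]-525,xy[...,1]+290)<40)
q=W[m];print(len(q),fit(q[:,:2]),np.median(q[:,2]),np.percentile(q[:,2],[5,95]))
E
```

```text
[ 472.67500284 -305.699643    235.27775232] [ 1.79986742e+02 -1.69128875e-02  1.85901515e+01] [ 0.9470302   0.4472177  -0.58617008] 13.9298849660132
rim [([526.7, -287.8, 128.7], 0.74)]
thread_start []
jar [([523.6, -289.2, -7.7], 0.59)]
disc [([467.8, -298.6, 216.8], 0.89)]
jar 10895
(array([ 240,  420, 1996,  355,   56,  355,  667,  426,    4,    0,    0,
          0]), array([100, 104, 108, 112, 116, 120, 124, 128, 132, 136, 140, 144, 148]))
rim 10567
(array([ 240,  420, 1996,  346,   53,  336,  626,  363,    4,    0,    0,
          0]), array([100, 104, 108, 112, 116, 120, 124, 128, 132, 136, 140, 144, 148]))
disc 4266
(array([   0,   10,  798,  298,   98,  106,   85,  143, 2282,  379,   24,
          0,    0,    0,    0,    0]), array([-20, -17, -14, -11,  -8,  -5,  -2,   1,   4,   7,  10,  13,  16,
        19,  22,  25,  28]))
tool 1106 [ -1.49087687  -0.17336224 -11.42248359] (array([4.5, 0. ]), 15.2) -11.55692303800588
tool 2772 [6.97250653 0.0085661  6.15059832] (array([-2.5,  0.1]), 22.6) 6.169351624978207
183 (array([ 526.1, -287.8]), 22.4) 133.28403541378438 [133.01360346 133.86018906]
```

View pics/w3.png

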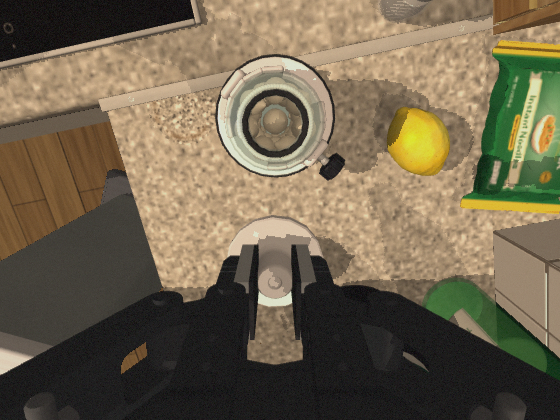

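The wrist view shows the black seal ring at px (276,122) and the knob at (332,165). The disc is held level, with its flange at (275,235).

```bash
cat >ring.py <<'E'
from h import *
s,p,W=cloud();T=s["tool_pos"];g=p.max(2).astype(int)
v,u=np.mgrid[:420,:560]
m=(g<60)&(np.hypot(u-276,v-122)<42)&(np.hypot(u-276,v-122)>24)
n,l,st,_=cv2.connectedComponentsWithStats(m.astype(np.uint8));k=1+st[1:,4].argmax();m=l==k
q=W[m];q=q[~np.isnan(q[:,0])];z=np.median(q[:,2]);print("seal",len(q),z,np.percentile(q[:,2],[10,90]),fit(q[:,:2]))
cn=cv2.findContours(m.astype(np.uint8),cv2.RETR_EXTERNAL,cv2.CHAIN_APPROX_NONE)[0][0]
e=cv2.fitEllipse(cn);print(e)
c=eyes.get_calibration("wrist");K=c["intrinsics"];M=c["mount"];R=Ro.from_euler("xyz",s["tcp_rot"],degrees=True).as_matrix()
ray=R@(M[:3,:3]@np.array([(e[0][0]-K[0,2])/K[0,0],(e[0][1]-K[1,2])/K[1,1],1]));o=R@M[:3,3]+T
C=o+ray*(z-o[2])/ray[2];print("centre",C)
i=(g<60)&(np.hypot(u-332,v-165)<18);kq=W[i];kq=kq[~np.isnan(kq[:,0])];kc=np.median(kq,0);print("knob",kc,np.degrees(np.arctan2(kc[1]-C[1],kc[0]-C[0])))
E
python3 ring.py
```

```text
seal 1073 132.2432674301828 [131.26848368 133.20198548] (array([ 525.8, -288.3]), 22.6)
((273.5589904785156, 121.9357681274414), (65.1249008178711, 66.74612426757812), 4.3716721534729)
centre [ 526.32292256 -287.92987813  132.24326743]
knob [ 501.31022276 -355.17054231   39.12313205] -110.40458181042297
```

Request:
{"api": "apply_moves", "payload": {
  "rows": [
    [20,0,0,0,0,0],
    [25,0.2,0,0,0,0],
    [13.8,0,20,0,0,0],
    [0,0,30,0,0,0],
    [0,0,20,0,0,0]
  ]
}}

```text
time: 8.52
tool_pos: [527.5, -287.3, 161.4]
tcp_rot: [-179.8, 0.1, 18.5]
ft_force: [-0.6, 0.2, -0.9]
finger_gap: 14.3
grip_force: 29.5
```

Request:
{"api": "apply_moves", "payload": {
  "rows": [
    [0,0,8,0,0,0],
    [0,0,2,0,0,0],
    [0,0,1.5,0,0,0],
    [0,0,0,0,0,0],
    [0,0,0,0,0,0]
  ]
}}

```text
time: 9.15
tool_pos: [528.5, -288.6, 154.2]
tcp_rot: [179.9, -0.0, 18.5]
ft_force: [0.2, 0.2, -0.2]
finger_gap: 14.4
grip_force: 29.5
```

```bash
python3 - <<'E'
from h import *
s,p,W=cloud();print(s["tool_pos"],s["ft_force"],s["wrist_torque"])
cv2.imwrite("pics/w4.png",cv2.resize(p[150:350,150:400,::-1],None,fx=3,fy=3))
E
```

```text
[ 528.47825351 -288.63145128  154.18300046] [ 0.16474053  0.17788644 -0.2274026 ] [0.01039857 0.03302894 0.01315601]
```

View pics/w4.png

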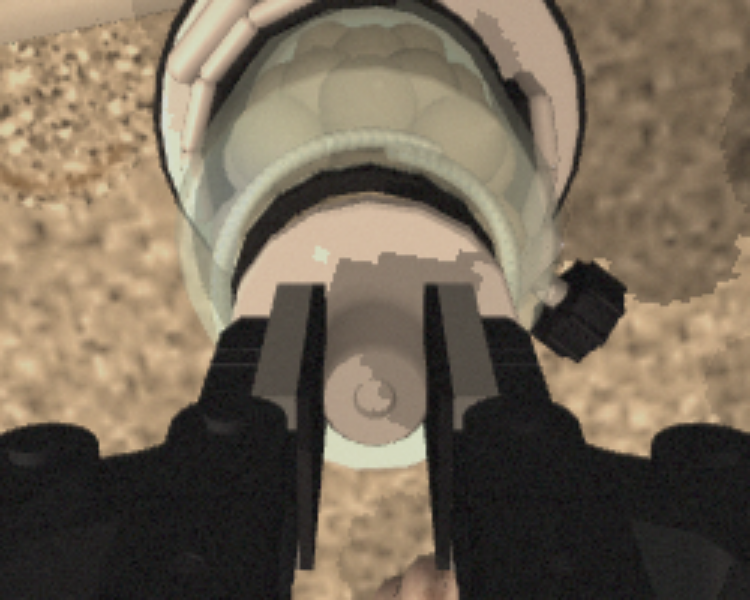

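The crop shows the black seal arc centred near x≈372 and the disc flange centred near x≈373, so it is laterally aligned. I'll descend gently and feel for contact.

Request:
{"api": "apply_moves", "payload": {
  "rows": [
    [0.4,-0.4,1,0,0,0],
    [0,0,1.2,0,0,0],
    [0,0,1,0,0,0],
    [0,0,1,0,0,0],
    [0,0,0,0,0,0]
  ]
}}

```text
time: 9.82
tool_pos: [528.3, -287.8, 149.0]
tcp_rot: [-180.0, 0.0, 18.5]
ft_force: [-0.1, -0.3, -0.5]
finger_gap: 14.4
grip_force: 29.5
```

Request:
{"api": "apply_moves", "payload": {
  "rows": [
    [0,0,1,0,0,0],
    [0,0,1,0,0,0],
    [0,0,1,0,0,0],
    [0,0,0,0,0,0],
    [0,0,0,0,0,0]
  ]
}}

```text
time: 10.45
tool_pos: [528.4, -287.8, 146.2]
tcp_rot: [180.0, 0.0, 18.5]
ft_force: [0.1, -0.3, -0.7]
finger_gap: 14.2
grip_force: 29.5
```

Request:
{"api": "apply_moves", "payload": {
  "rows": [
    [0,0,0.8,0,0,0],
    [0,0,0.8,0,0,0],
    [0,0,0,0,0,0],
    [0,0,0,0,0,0],
    [0,0,0,0,0,0]
  ]
}}

```text
time: 11.08
tool_pos: [528.4, -287.9, 144.6]
tcp_rot: [180.0, -0.0, 18.5]
ft_force: [-0.7, 0.5, -1.2]
finger_gap: 14.6
grip_force: 29.5
```

Request:
{"api": "apply_moves", "payload": {
  "rows": [
    [0,0,0.7,0,0,0],
    [0,0,0.7,0,0,0],
    [0,0,0,0,0,0],
    [0,0,0,0,0,0],
    [0,0,0,0,0,0]
  ]
}}

```text
time: 11.7
tool_pos: [528.4, -287.9, 143.4]
tcp_rot: [180.0, -0.0, 18.5]
ft_force: [-1.1, 1.2, 3.5]
finger_gap: 14.8
grip_force: 29.8
```

Request:
{"api": "apply_moves", "payload": {
  "rows": [
    [0,0,0.3,0,0,0],
    [0,0,0,0,0,0],
    [0,0,0,0,0,0],
    [0,0,0,0,0,0],
    [0,0,0,0,0,0]
  ]
}}

```text
time: 12.32
tool_pos: [528.5, -287.9, 143.3]
tcp_rot: [180.0, -0.0, 18.5]
ft_force: [-2.6, 1.5, 5.7]
finger_gap: 14.5
grip_force: 30.0
```

Request:
{"api": "apply_moves", "payload": {
  "rows": [
    [0,0,0,0,0,0],
    [0,0,0,0,0,0],
    [0,0,0,0,0,0],
    [0,0,0,0,0,0],
    [0,0,0,0,0,0]
  ],
  "fingers": 34
}}

```text
time: 12.95
tool_pos: [528.4, -287.8, 142.8]
tcp_rot: [-180.0, 0.0, 18.5]
ft_force: [0.7, 0.4, -0.1]
finger_gap: 33.7
grip_force: 0.0
```

Request:
{"api": "apply_moves", "payload": {
  "rows": [
    [0,0,-6,0,0,0],
    [0,0,-20,0,0,0],
    [-10,0,-30,0,0,0],
    [-25,0,-30,0,0,0],
    [-20,0,-5,0,0,0]
  ]
}}

```text
time: 13.58
tool_pos: [477.0, -306.7, 238.5]
tcp_rot: [179.7, -0.2, 18.5]
ft_force: [-0.5, -0.2, -0.6]
finger_gap: 34.0
grip_force: 0.0
```

```bash
python3 - <<'E'
from h import *
s,p,W=cloud();s=sense()
s,p,W=cloud();T=s["tool_pos"];print(T,s["time"],s["ft_force"])
cv2.imwrite("pics/w5.png",p[:,:,::-1])
m=models.cut_out("disc","wrist")[0]["pixels"]
Q=W[m];Q=Q[~np.isnan(Q[:,0])]
print(np.histogram(Q[:,2],bins=np.arange(126,164,2)))
for a,b in((135,141),(153,160)):
    q=Q[(Q[:,2]>a)&(Q[:,2]<b)]
    A=np.c_[q[:,:2]-q[:,:2].mean(0),np.ones(len(q))];f=np.linalg.lstsq(A,q[:,2],rcond=None)[0]
    print(len(q),fit(q[:,:2]),np.median(q[:,2]),"tilt deg",np.degrees(f[:2]))
E
```

```text
[ 474.84188952 -307.26684054  237.29818367] 13.625 [ 1.05655004 -1.5978     -0.38518909]
(array([   1,    1,    3,    4,   62, 2250,  603,   27,    2,    3,    0,
          0,    1,   41,  410,   56,    0,    0]), array([126, 128, 130, 132, 134, 136, 138, 140, 142, 144, 146, 148, 150,
       152, 154, 156, 158, 160, 162]))
2937 (array([ 526. , -288.7]), 22.4) 137.41774428472877 tilt deg [ 0.15153878 -0.03061101]
501 (array([ 525.9, -288.7]), 7.9) 155.07623929583536 tilt deg [-0.811827   0.5981702]
```

View pics/w5.png

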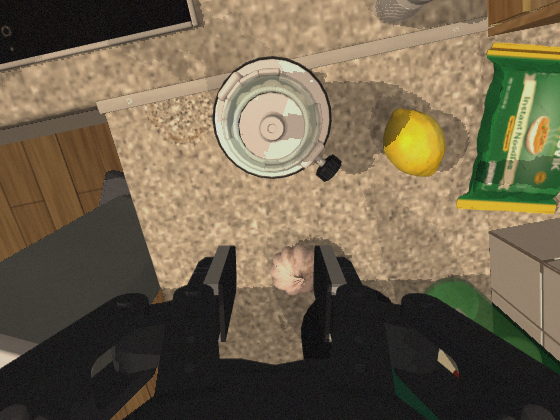

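Disc centre at px (271,128): seated flat (tilt about 0.2°), and level with the height where I felt contact. Next is the band.

Request:
{"api": "apply_moves", "payload": {
  "rows": [
    [15.2,-50.4,0,0,0,0],
    [15.2,-50.4,0,0,0,0],
    [15.2,-50.4,0,0,0,0],
    [15.2,-50.4,0,0,0,0],
    [15.2,-50.4,0,0,0,0]
  ],
  "fingers": 85
}}

```text
time: 14.35
tool_pos: [467.8, -40.0, 232.6]
tcp_rot: [-179.9, 0.1, 18.5]
ft_force: [0.1, 0.3, -0.7]
finger_gap: 85.5
grip_force: 0.0
```

Request:
{"api": "apply_moves", "payload": {
  "rows": [
    [15.2,-50.4,0,0,0,0],
    [15.2,-50.4,0,0,0,0],
    [15.2,-50.4,0,0,0,0],
    [15.2,-50.4,0,0,0,0],
    [0,0,20,0,0,-0.172]
  ]
}}

```text
time: 14.98
tool_pos: [462.0, 172.5, 213.9]
tcp_rot: [-179.9, -0.1, 28.7]
ft_force: [0.4, -0.1, -0.7]
finger_gap: 84.8
grip_force: 0.0
```

Request:
{"api": "apply_moves", "payload": {
  "rows": [
    [0,0,30,0,0,-0.172],
    [0,0,30,0,0,-0.171],
    [0,0,22,0,0,0],
    [0,0,0,0,0,0],
    [0,0,0,0,0,0]
  ]
}}

```text
time: 15.6
tool_pos: [462.2, 168.6, 132.2]
tcp_rot: [-180.0, -0.0, 48.0]
ft_force: [0.2, 1.2, 0.8]
finger_gap: 85.5
grip_force: 0.0
```

```bash
python3 - <<'E'
from h import *
s,p,W=cloud();T=s["tool_pos"];print(T,s["tcp_rot"],s["joint_pos"])
cv2.imwrite("pics/w6.png",p[:,:,::-1])
for n in("band","lug","teaspoon"): print(n,[(np.round(a["xyz"],1).tolist(),round(a["confidence"],2)) for a in models.place_of(n,"wrist")[:3]])
m=models.cut_out("band","wrist")[0]["pixels"]
Q=W[m];Q=Q[~np.isnan(Q[:,0])]
print(np.histogram(Q[:,2],bins=np.arange(-2,30,3)))
q=Q[(Q[:,2]>18)&(Q[:,2]<26)];print(len(q),fit(q[:,:2]),np.median(q[:,2]))
for n in("teaspoon",):
    m=models.cut_out(n,"wrist")
    if m:
        q=W[m[0]["pixels"]];print(n,np.nanmin(q,0),np.nanmax(q,0))
for c in("top","scene"):
    eyes.snapshot(c)
    for n in("lug","band"):print(c,n,[(np.round(a["xyz"],1).tolist(),round(a["confidence"],2)) for a in models.place_of(n,c)[:2]])
E
```

```text
[462.24332625 168.55704169 132.24085419] [-1.79991231e+02 -2.91553407e-03  4.79988437e+01] [ 1.40546493e+01 -5.37458034e+00  1.08814399e+02  9.15308547e-03
  7.65626588e+01  5.60536781e+01]
band []
lug [([458.9, 138.2, 3.5], 0.67), ([402.3, 233.4, 2.6], 0.53)]
teaspoon [([401.3, 231.9, -1.0], 0.69)]
(array([ 116,   77,   45,   34,   43,   31,   33, 2586,  953,    0]), array([-2,  1,  4,  7, 10, 13, 16, 19, 22, 25, 28]))
3551 (array([460.4, 164.5]), 32.1) 21.583611278992507
teaspoon [368.44570138 173.3797139   -5.49085728] [430.17994798 298.4169379   12.41137734]
top lug [([458.7, 133.1, 0.9], 0.64), ([461.6, 167.3, -3.1], 0.18)]
top band [([668.4, -364.7, -7.4], 0.73), ([462.6, 170.3, 0.6], 0.61)]
scene lug [([459.0, 140.6, -0.8], 0.85)]
scene band [([460.7, 163.0, -1.2], 0.89)]
```

View pics/w6.png

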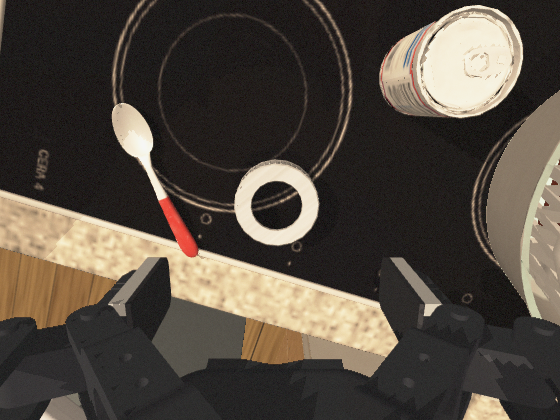

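The wrist view shows the band at px (277,203), the spoon handle tip at (193,252) and the tin at (450,62). The fingers will clear both. I'll descend and grip.

Request:
{"api": "apply_moves", "payload": {
  "rows": [
    [-4.2,1.4,25,0,0,0],
    [0,0,40,0,0,0],
    [0,0,40,0,0,0],
    [0,0,18,0,0,0],
    [0,0,6,0,0,0]
  ]
}}

```text
time: 16.82
tool_pos: [459.8, 164.1, 2.2]
tcp_rot: [-179.9, 0.1, 48.0]
ft_force: [-0.1, 0.0, 0.1]
finger_gap: 85.2
grip_force: 0.0
```

Request:
{"api": "apply_moves", "payload": {
  "rows": [
    [0,0,3,0,0,0],
    [0,0,0,0,0,0],
    [0,0,0,0,0,0],
    [0,0,0,0,0,0],
    [0,0,0,0,0,0]
  ],
  "fingers": 55,
  "grip_force": 60
}}

```text
time: 17.45
tool_pos: [461.8, 164.6, 1.4]
tcp_rot: [179.9, -0.1, 48.0]
ft_force: [-0.1, 0.6, 6.7]
finger_gap: 62.3
grip_force: 66.1
```

```bash
python3 - <<'E'
from h import *
s=sense();print(s["tool_pos"],s["tcp_rot"],s["ft_force"],s["wrist_torque"],s["finger_gap"],s["grip_force"],s["joint_pos"])
E
```

```text
[461.75961718 164.58626078   1.42499592] [ 1.79909106e+02 -1.35673354e-01  4.80025099e+01] [-0.11621869  0.58438977  6.67963863] [-0.00217123  0.18990292 -0.03123764] 62.29092402697045 66.11057048547082 [1.36214029e+01 4.75618998e+00 1.13933456e+02 1.82545852e-03
 6.11470552e+01 5.56181220e+01]
```

Request:
{"api": "apply_moves", "payload": {
  "rows": [
    [0,0,-15,0,0,0],
    [0,0,-50,0,0,0],
    [0,0,-55,0,0,0],
    [0,0,-55,0,0,0],
    [0,0,-55,0,0,0]
  ]
}}

```text
time: 18.08
tool_pos: [459.8, 164.1, 232.7]
tcp_rot: [180.0, -0.0, 48.0]
ft_force: [0.1, -0.1, -1.0]
finger_gap: 62.1
grip_force: 66.0
```

Request:
{"api": "apply_moves", "payload": {
  "rows": [
    [-32.4,39,0,0,0,0],
    [-32.4,39,0,0,0,0],
    [-32.4,39,0,0,0,0],
    [-32.4,39,0,0,0,0],
    [-32.4,39,0,0,0,0]
  ]
}}

```text
time: 18.7
tool_pos: [496.6, -88.2, 230.9]
tcp_rot: [180.0, -0.0, 48.0]
ft_force: [0.6, 0.2, -0.7]
finger_gap: 61.8
grip_force: 66.0
```

Request:
{"api": "apply_moves", "payload": {
  "rows": [
    [-32.4,39,0,0,0,0],
    [-32.4,39,0,0,0,0],
    [-32.4,39,0,0,0,0],
    [-32.4,39,0,0,0,0],
    [0,0,10,0,0,-0.114]
  ]
}}

```text
time: 19.32
tool_pos: [525.9, -291.1, 221.1]
tcp_rot: [179.9, 0.0, 54.4]
ft_force: [-0.3, 1.2, -1.9]
finger_gap: 62.2
grip_force: 66.1
```

Request:
{"api": "apply_moves", "payload": {
  "rows": [
    [0,0,30,0,0,-0.113],
    [0,0,10,0,0,0],
    [0,0,0,0,0,0],
    [0,0,0,0,0,0],
    [0,0,0,0,0,0]
  ]
}}

```text
time: 19.95
tool_pos: [526.7, -287.6, 181.4]
tcp_rot: [179.9, 0.0, 61.0]
ft_force: [-0.7, 0.0, -1.1]
finger_gap: 62.1
grip_force: 66.1
```

```bash
cat > b.py <<'E'
from h import *
s,p,W=cloud();T=s["tool_pos"];print(T,s["tcp_rot"],s["ft_force"],s["time"])
cv2.imwrite("pics/w7.png",p[:,:,::-1])
m=models.cut_out("band","wrist")
R=Ro.from_euler("xyz",s["tcp_rot"],degrees=True).as_matrix()
for k in m[:1]:
    Q=(W[k["pixels"]]-T)@R;Q=Q[~np.isnan(Q[:,0])]
    h=np.histogram(Q[:,2],bins=np.arange(-40,20,2));print(h)
    z=h[1][h[0].argmax()]+1;q=Q[abs(Q[:,2]-z)<3];print("band in tool",len(q),fit(q[:,:2]),np.median(q[:,2]))
for n in("disc","lug","thread_start","rim"): print(n,[(np.round(a["xyz"],1).tolist(),round(a["confidence"],2)) for a in models.place_of(n,"wrist")[:2]])
E
python3 b.py
```

```text
[ 526.71801201 -287.58668948  181.38248357] [1.79879522e+02 9.60316479e-03 6.09827647e+01] [-0.7479649   0.02574389 -1.05092694] 19.95
(array([   0,    0,    0,    0,    0,    0,    0,    0,   11, 6954, 5533,
        180,  166,  189,  168,  154,  150,  117,  352,  398,   73,    0,
          0,    0,    0,    0,    0,    0,    0]), array([-40, -38, -36, -34, -32, -30, -28, -26, -24, -22, -20, -18, -16,
       -14, -12, -10,  -8,  -6,  -4,  -2,   0,   2,   4,   6,   8,  10,
        12,  14,  16,  18]))
band in tool 12498 (array([-0.7,  0.4]), 32.4) -20.088745871274355
disc [([518.4, -309.2, 128.6], 0.28)]
lug [([534.7, -315.1, 185.1], 0.89)]
thread_start [([514.6, -307.9, 127.1], 0.97)]
rim []
```

View pics/w7.png

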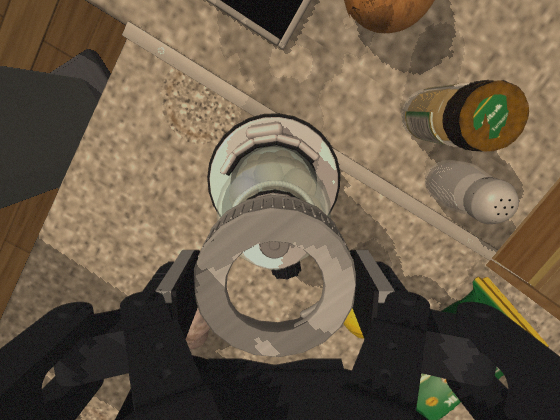

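The wrist view shows the band level in the fingers at px (275,282), with its hole over the stub. It is centred to about 0.5 mm, so I'll lower it.

Request:
{"api": "apply_moves", "payload": {
  "rows": [
    [0,0,15,0,0,0],
    [0,0,20,0,0,0],
    [0,0,8,0,0,0],
    [0,0,3,0,0,0],
    [0,0,0,0,0,0]
  ]
}}

```text
time: 20.88
tool_pos: [526.1, -287.4, 133.8]
tcp_rot: [-180.0, -0.0, 61.0]
ft_force: [-0.4, -0.6, -0.5]
finger_gap: 62.3
grip_force: 66.1
```

Request:
{"api": "apply_moves", "payload": {
  "rows": [
    [0,0,1,0,0,0],
    [0,0,1,0,0,0],
    [0,0,1,0,0,0],
    [0,0,1,0,0,0],
    [0,0,0,0,0,0]
  ]
}}

```text
time: 21.5
tool_pos: [526.0, -287.3, 129.8]
tcp_rot: [-180.0, -0.0, 61.0]
ft_force: [-0.5, -0.6, -1.6]
finger_gap: 62.3
grip_force: 66.1
```

Request:
{"api": "apply_moves", "payload": {
  "rows": [
    [0,0,1,0,0,0],
    [0,0,1,0,0,0],
    [0,0,1,0,0,0],
    [0,0,0,0,0,0],
    [0,0,0,0,0,0]
  ]
}}

```text
time: 22.12
tool_pos: [526.1, -287.4, 126.9]
tcp_rot: [180.0, 0.0, 61.0]
ft_force: [0.0, 0.0, -0.3]
finger_gap: 62.4
grip_force: 66.1
```

Request:
{"api": "apply_moves", "payload": {
  "rows": [
    [0,0,0.8,0,0,0],
    [0,0,0.8,0,0,0],
    [0,0,0,0,0,0],
    [0,0,0,0,0,0],
    [0,0,0,0,0,0]
  ]
}}

```text
time: 22.75
tool_pos: [526.1, -287.4, 125.3]
tcp_rot: [180.0, 0.0, 61.0]
ft_force: [0.5, -0.3, -0.9]
finger_gap: 62.4
grip_force: 66.1
```

Request:
{"api": "apply_moves", "payload": {
  "rows": [
    [0,0,0.8,0,0,0],
    [0,0,0.8,0,0,0],
    [0,0,0,0,0,0],
    [0,0,0,0,0,0],
    [0,0,0,0,0,0]
  ]
}}

```text
time: 23.38
tool_pos: [526.2, -287.4, 123.9]
tcp_rot: [180.0, 0.0, 61.0]
ft_force: [-1.5, 0.9, 2.3]
finger_gap: 62.3
grip_force: 66.4
```

Request:
{"api": "apply_moves", "payload": {
  "rows": [
    [0,0.06,0.33,0,0,0.0873],
    [0,0.06,0.33,0,0,0.0873],
    [0,0.06,0.33,0,0,0.0873],
    [0,0.06,0.33,0,0,0.0873],
    [0,0,0,0,0,0]
  ]
}}

```text
time: 24.0
tool_pos: [526.5, -287.6, 122.6]
tcp_rot: [180.0, -0.0, 41.0]
ft_force: [-0.9, 0.1, 1.8]
finger_gap: 62.1
grip_force: 66.4
```

```bash
cat > t.py <<'E'
from bench import sense
import numpy as np
s=sense();print(round(s["time"],2),s["tool_pos"].round(2),s["tcp_rot"].round(2),s["ft_force"].round(1),s["wrist_torque"].round(3),s["joint_pos"][5].round(1),s["joint_efforts"][5].round(3))
E
python3 t.py
```

```text
24.0 [ 526.48 -287.64  122.58] [ 1.7997e+02 -1.0000e-02  4.1030e+01] [-0.9  0.1  1.8] [ 0.025 -0.07  -0.029] 15.4 0.91
```

Request:
{"api": "apply_moves", "payload": {
  "rows": [
    [0,0.06,0.35,0,0,0.0873],
    [0,0.06,0.35,0,0,0.0873],
    [0,0.06,0.35,0,0,0.0873],
    [0,0.06,0.35,0,0,0.0873],
    [0,0,0,0,0,0]
  ]
}}

```text
time: 24.62
tool_pos: [526.6, -287.8, 121.2]
tcp_rot: [180.0, -0.0, 21.1]
ft_force: [-0.3, 0.2, 3.2]
finger_gap: 62.2
grip_force: 66.5
```

```bash
python3 t.py
```

```text
24.62 [ 526.56 -287.82  121.21] [ 1.7998e+02 -2.0000e-02  2.1120e+01] [-0.3  0.2  3.2] [ 0.001 -0.023 -0.062] 35.3 0.879
```

Request:
{"api": "apply_moves", "payload": {
  "rows": [
    [0,0.06,0.33,0,0,0.0873],
    [0,0.06,0.33,0,0,0.0873],
    [0,0,0,0,0,0],
    [0,0,0,0,0,0],
    [0,0,0,0,0,0]
  ]
}}

```text
time: 25.25
tool_pos: [526.5, -287.9, 120.5]
tcp_rot: [180.0, -0.0, 11.1]
ft_force: [0.9, 0.3, 2.3]
finger_gap: 62.3
grip_force: 66.5
```

```bash
python3 t.py
```

```text
25.25 [ 526.52 -287.91  120.47] [ 1.7999e+02 -1.0000e-02  1.1090e+01] [0.9 0.3 2.3] [-0.057 -0.001  0.01 ] 45.3 -0.091
```

Request:
{"api": "apply_moves", "payload": {
  "rows": [
    [0,0.06,0.33,0,0,0.0873],
    [0,0.06,0.33,0,0,0.0873],
    [0,0,0,0,0,0],
    [0,0,0,0,0,0],
    [0,0,0,0,0,0]
  ]
}}

```text
time: 25.88
tool_pos: [526.5, -288.0, 119.7]
tcp_rot: [180.0, -0.0, 1.1]
ft_force: [0.9, 0.2, 3.4]
finger_gap: 62.2
grip_force: 66.6
```

```bash
python3 t.py
```

```text
25.88 [ 526.47 -287.96  119.68] [180.    -0.     1.06] [0.9 0.2 3.4] [ 0.017 -0.039 -0.062] 55.4 -0.082
```

Request:
{"api": "apply_moves", "payload": {
  "rows": [
    [0,0.06,0.33,0,0,0.0873],
    [0,0.06,0.33,0,0,0.0873],
    [0,0,0,0,0,0],
    [0,0,0,0,0,0],
    [0,0,0,0,0,0]
  ]
}}

```text
time: 26.5
tool_pos: [526.7, -288.2, 119.5]
tcp_rot: [180.0, -0.0, -9.0]
ft_force: [0.2, 0.3, 5.1]
finger_gap: 61.6
grip_force: 66.8
```

```bash
python3 t.py
```

```text
26.5 [ 526.72 -288.2   119.46] [ 1.7998e+02 -4.0000e-02 -8.9600e+00] [0.2 0.3 5.1] [-0.023  0.013 -0.021] 65.4 -0.075
```

Request:
{"api": "apply_moves", "payload": {
  "rows": [
    [0,0.06,0,0,0,0.0873],
    [0,0.04,0,0,0,0.0524],
    [0,0,0,0,0,0],
    [0,0,0,0,0,0],
    [0,0,0,0,0,0]
  ]
}}

```text
time: 27.12
tool_pos: [526.8, -288.4, 119.5]
tcp_rot: [180.0, -0.1, -17.0]
ft_force: [-0.4, -0.5, 5.0]
finger_gap: 62.1
grip_force: 66.8
```

```bash
python3 t.py
```

```text
27.12 [ 526.78 -288.38  119.51] [ 1.7998e+02 -6.0000e-02 -1.6960e+01] [-0.4 -0.5  5. ] [-0.016 -0.049 -0.069] 73.4 -0.076
```

Request:
{"api": "apply_moves", "payload": {
  "rows": [
    [0,0.03,0,0,0,0.0436],
    [0,0.03,0,0,0,0.0436],
    [0,0,0,0,0,0],
    [0,0,0,0,0,0],
    [0,0,0,0,0,0]
  ]
}}

```text
time: 27.75
tool_pos: [526.7, -288.4, 119.5]
tcp_rot: [180.0, -0.1, -22.0]
ft_force: [0.4, 0.2, 4.8]
finger_gap: 62.2
grip_force: 66.8
```

```bash
python3 t.py
```

```text
27.75 [ 526.75 -288.44  119.49] [ 1.7999e+02 -6.0000e-02 -2.1960e+01] [0.4 0.2 4.8] [-0.008 -0.028 -0.096] 78.4 -0.066
```

Request:
{"api": "apply_moves", "payload": {
  "rows": [
    [0,0.02,0,0,0,0.0349],
    [0,0.02,0,0,0,0.0349],
    [0,0,0,0,0,0],
    [0,0,0,0,0,0],
    [0,0,0,0,0,0]
  ]
}}

```text
time: 28.38
tool_pos: [526.7, -288.5, 119.5]
tcp_rot: [180.0, -0.1, -26.0]
ft_force: [0.2, 0.4, 5.1]
finger_gap: 62.3
grip_force: 66.8
```

```bash
python3 t.py
```

```text
28.38 [ 526.75 -288.48  119.5 ] [ 1.7999e+02 -6.0000e-02 -2.5950e+01] [0.2 0.4 5.1] [-0.022 -0.036 -0.048] 82.4 -0.039
```

Request:
{"api": "apply_moves", "payload": {
  "rows": [
    [0,0.02,0,0,0,0.0349],
    [0,0,0,0,0,0],
    [0,0,0,0,0,0],
    [0,0,0,0,0,0],
    [0,0,0,0,0,0]
  ]
}}

```text
time: 29.0
tool_pos: [526.7, -288.5, 119.5]
tcp_rot: [180.0, -0.1, -28.0]
ft_force: [-0.5, -0.5, 4.9]
finger_gap: 61.9
grip_force: 66.8
```

```bash
python3 t.py
```

```text
29.0 [ 526.75 -288.52  119.52] [ 1.7999e+02 -6.0000e-02 -2.7960e+01] [-0.5 -0.5  4.9] [-0.004 -0.036 -0.051] 84.4 -0.033
```

Request:
{"api": "apply_moves", "payload": {
  "rows": [
    [0,0.02,0,0,0,0.0349],
    [0,0,0,0,0,0],
    [0,0,0,0,0,0],
    [0,0,0,0,0,0],
    [0,0,0,0,0,0]
  ]
}}

```text
time: 29.62
tool_pos: [526.7, -288.5, 119.5]
tcp_rot: [180.0, -0.1, -30.0]
ft_force: [-0.1, 0.2, 5.1]
finger_gap: 61.9
grip_force: 66.8
```

```bash
python3 t.py
```

```text
29.62 [ 526.71 -288.52  119.47] [ 1.7999e+02 -6.0000e-02 -2.9950e+01] [-0.1  0.2  5.1] [-0.052  0.011 -0.041] 86.4 -0.032
```

Request:
{"api": "apply_moves", "payload": {
  "rows": [
    [0,0.02,0,0,0,0.0349],
    [0,0,0,0,0,0],
    [0,0,0,0,0,0],
    [0,0,0,0,0,0],
    [0,0,0,0,0,0]
  ]
}}

```text
time: 30.25
tool_pos: [526.7, -288.5, 119.5]
tcp_rot: [180.0, -0.1, -32.0]
ft_force: [-0.7, -0.4, 4.9]
finger_gap: 62.0
grip_force: 66.8
```

```bash
python3 t.py
```

```text
30.25 [ 526.7  -288.54  119.49] [ 1.7999e+02 -6.0000e-02 -3.1950e+01] [-0.7 -0.4  4.9] [-0.098 -0.018 -0.048] 88.4 -0.033
```

Request:
{"api": "apply_moves", "payload": {
  "rows": [
    [0,0.02,0,0,0,0.0349],
    [0,0,0,0,0,0],
    [0,0,0,0,0,0],
    [0,0,0,0,0,0],
    [0,0,0,0,0,0]
  ]
}}

```text
time: 30.88
tool_pos: [526.7, -288.5, 119.5]
tcp_rot: [180.0, -0.1, -34.0]
ft_force: [0.1, -0.5, 4.5]
finger_gap: 62.3
grip_force: 66.8
```

```bash
python3 t.py
```

```text
30.88 [ 526.71 -288.53  119.51] [ 1.800e+02 -6.000e-02 -3.395e+01] [ 0.1 -0.5  4.5] [-0.107 -0.046 -0.055] 90.3 -0.033
```

Request:
{"api": "apply_moves", "payload": {
  "rows": [
    [0,0.02,0,0,0,0.0349],
    [0,0,0,0,0,0],
    [0,0,0,0,0,0],
    [0,0,0,0,0,0],
    [0,0,0,0,0,0]
  ]
}}

```text
time: 31.5
tool_pos: [526.7, -288.6, 119.5]
tcp_rot: [-180.0, -0.1, -36.0]
ft_force: [0.5, 0.5, 5.7]
finger_gap: 62.6
grip_force: 66.8
```

```bash
python3 t.py
```

```text
31.5 [ 526.68 -288.57  119.5 ] [-1.800e+02 -6.000e-02 -3.595e+01] [0.5 0.5 5.7] [-0.06  -0.025 -0.047] 92.3 -0.032
```

Request:
{"api": "apply_moves", "payload": {
  "rows": [
    [0,0.02,0,0,0,0.0349],
    [0,0,0,0,0,0],
    [0,0,0,0,0,0],
    [0,0,0,0,0,0],
    [0,0,0,0,0,0]
  ]
}}

```text
time: 32.12
tool_pos: [526.6, -288.6, 119.4]
tcp_rot: [180.0, -0.1, -38.0]
ft_force: [0.4, -1.1, 5.4]
finger_gap: 62.0
grip_force: 66.8
```

```bash
python3 t.py
```

```text
32.12 [ 526.62 -288.57  119.44] [ 1.800e+02 -5.000e-02 -3.799e+01] [ 0.4 -1.1  5.4] [-0.086  0.066 -0.014] 94.4 -0.009
```

Request:
{"api": "apply_moves", "payload": {
  "rows": [
    [0,0.02,0,0,0,0.0349],
    [0,0,0,0,0,0],
    [0,0,0,0,0,0],
    [0,0,0,0,0,0],
    [0,0,0,0,0,0]
  ]
}}

```text
time: 32.75
tool_pos: [526.6, -288.6, 119.4]
tcp_rot: [-180.0, -0.0, -40.0]
ft_force: [-0.4, 0.7, 4.5]
finger_gap: 62.1
grip_force: 66.8
```

```bash
python3 t.py
```

```text
32.75 [ 526.57 -288.58  119.39] [-1.800e+02 -5.000e-02 -3.999e+01] [-0.4  0.7  4.5] [-0.046  0.029  0.03 ] 96.4 -0.002
```

Request:
{"api": "apply_moves", "payload": {
  "rows": [
    [0,0.02,0,0,0,0.0349],
    [0,0,0,0,0,0],
    [0,0,0,0,0,0],
    [0,0,0,0,0,0],
    [0,0,0,0,0,0]
  ]
}}

```text
time: 33.38
tool_pos: [526.5, -288.6, 119.3]
tcp_rot: [180.0, -0.0, -42.0]
ft_force: [0.5, -0.8, 5.7]
finger_gap: 62.4
grip_force: 66.8
```

```bash
python3 t.py
```

```text
33.38 [ 526.49 -288.58  119.27] [ 1.800e+02 -4.000e-02 -4.202e+01] [ 0.5 -0.8  5.7] [-0.116  0.028  0.035] 98.4 0.033
```

Request:
{"api": "apply_moves", "payload": {
  "rows": [
    [0,0.02,0,0,0,0.0349],
    [0,0,0,0,0,0],
    [0,0,0,0,0,0],
    [0,0,0,0,0,0],
    [0,0,0,0,0,0]
  ]
}}

```text
time: 34.0
tool_pos: [526.5, -288.6, 119.2]
tcp_rot: [-180.0, -0.0, -44.0]
ft_force: [0.3, -0.9, 5.0]
finger_gap: 62.1
grip_force: 66.8
```

```bash
python3 t.py
```

```text
34.0 [ 526.48 -288.58  119.22] [-1.800e+02 -4.000e-02 -4.401e+01] [ 0.3 -0.9  5. ] [-0.198 -0.046  0.032] 100.4 0.031
```

Request:
{"api": "apply_moves", "payload": {
  "rows": [
    [0,0.02,0.05,0,0,0.0349],
    [0,0,0,0,0,0],
    [0,0,0,0,0,0],
    [0,0,0,0,0,0],
    [0,0,0,0,0,0]
  ]
}}

```text
time: 34.62
tool_pos: [526.4, -288.6, 119.1]
tcp_rot: [-180.0, -0.0, -46.0]
ft_force: [0.3, -1.3, 5.6]
finger_gap: 62.2
grip_force: 66.8
```

```bash
python3 t.py
```

```text
34.62 [ 526.41 -288.57  119.12] [-1.7999e+02 -3.0000e-02 -4.6000e+01] [ 0.3 -1.3  5.6] [-0.179 -0.041  0.101] 102.4 0.066
```

Request:
{"api": "apply_moves", "payload": {
  "rows": [
    [0,0.02,0.1,0,0,0.0262],
    [0,0.02,0,0,0,0.0262],
    [0,0,0,0,0,0],
    [0,0,0,0,0,0],
    [0,0,0,0,0,0]
  ]
}}

```text
time: 35.25
tool_pos: [526.4, -288.6, 119.0]
tcp_rot: [-180.0, -0.0, -49.0]
ft_force: [0.3, -2.1, 5.0]
finger_gap: 62.2
grip_force: 66.7
```

```bash
python3 t.py
```

```text
35.25 [ 526.4  -288.57  118.99] [-1.7999e+02 -2.0000e-02 -4.8980e+01] [ 0.3 -2.1  5. ] [-0.277 -0.092  0.214] 105.4 0.189
```

Twelve degrees past the bite, with sink and torque both consistent. I'll let go and back off.

Request:
{"api": "apply_moves", "payload": {
  "rows": [
    [0,0,0,0,0,0],
    [0,0,0,0,0,0],
    [0,0,0,0,0,0],
    [0,0,0,0,0,0],
    [0,0,0,0,0,0]
  ],
  "fingers": 82
}}

```text
time: 35.88
tool_pos: [526.3, -288.4, 118.8]
tcp_rot: [-180.0, 0.0, -49.0]
ft_force: [-0.4, -0.6, 1.4]
finger_gap: 81.7
grip_force: 0.0
```

Request:
{"api": "apply_moves", "payload": {
  "rows": [
    [0,0,-5,0,0,0],
    [0,0,-20,0,0,0],
    [0,0,-30,0,0,0],
    [0,0,-30,0,0,0],
    [0,0,-10,0,0,0]
  ]
}}

```text
time: 36.5
tool_pos: [527.7, -289.4, 218.1]
tcp_rot: [-179.9, -0.3, -49.0]
ft_force: [0.5, -0.5, -0.3]
finger_gap: 82.0
grip_force: 0.0
```

```bash
python3 - <<'E'
from h import *
cloud();s,p,W=cloud();T=s["tool_pos"];print(T,s["ft_force"],s["time"])
cv2.imwrite("pics/w8.png",p[:,:,::-1])
d=np.hypot(W[...,0]-526.2,W[...,1]+288.5)
q=W[(d>20)&(d<31)&(W[...,2]>130)&(W[...,2]<150)];A=np.c_[q[:,:2]-q[:,:2].mean(0),np.ones(len(q))]
f=np.linalg.lstsq(A,q[:,2],rcond=None)[0];print(len(q),fit(q[:,:2]),np.median(q[:,2]),np.degrees(f[:2]))
q=W[(d<10)&(W[...,2]>145)];print("stub",len(q),fit(q[:,:2]),np.median(q[:,2]))
E
```

```text
[ 527.5876074  -289.30218529  217.99023948] [-0.30191251  0.20054191  1.56637913] 36.55
3941 (array([ 526.2, -288.5]), 31.0) 139.24234638138776 [-0.10091097  0.2365678 ]
stub 576 (array([ 526.5, -289.6]), 8.8) 154.32701566651065
```

View pics/w8.png

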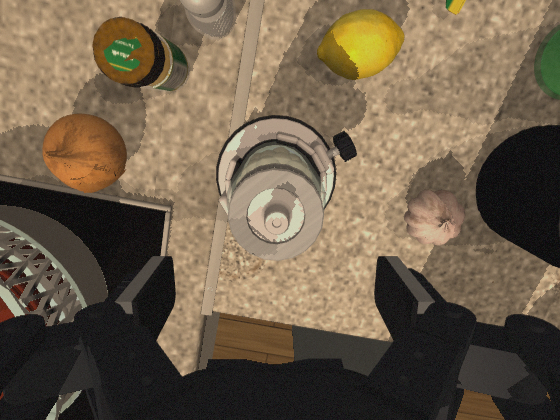

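The band sits level at px (277,213) with the stub through its hole, and nothing else has been disturbed. The stub has sunk about 0.75 mm, which means roughly 22 N of clamp, so it is hand-tight.

```bash
python3 -c "
from bench import job
print(job.hand_in())"
```

```text
the job is handed in; nothing more can be done
None
```

The jar is closed and the job handed in at about 37 s: the disc lies flat on the seal, and the band is hand-tight at roughly 12° past the bite, an estimated 20–30 N of clamp.

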